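# Reset the tripped breaker under the push-latch flap of the bench supply

### The job

One of the three breaker buttons under the flap of the grey bench supply box has popped out. Press the flap down near its front edge and let go so that it springs wide open, push the popped-out button fully back in, then fold the flap shut and press it down until it catches and stays flush. Only touch, press and push, gently, with shut fingertips or the outside of the fingers: grip and lift nothing, and leave the loose things on the bench where they are.

Things in the scene. Friction and masses are not known exactly. Their poses are not given: they have to be found in the camera images.
- supply_box: grey sheet-metal bench supply box, fixed to the table, 104 mm deep (x), 136 mm wide (y), 72 mm high; origin at the centre of its underside, x from its front face (black terminal posts that stick out 16 mm, small lens) to its rear, z up. Its level top has an opening 84 mm (x) by 114 mm (y), filled by the hinged flap, with the breakers in a well beneath
- well (a point): middle of the well's floor, 23 mm under the box's top and 3 mm in front of the box's centre; the three breakers stand here in a row along the box's y, 34 mm apart, one on this point. A black latch housing, 28 mm (x) by 24 mm (y), its top 14 mm under the box's top, stands in the well at the front middle, centred 24.5 mm in front of this point; two thin rubber-tipped posts stand in its front corners
- flap (a joint): flap angle, rad: 0 latched flush (within 0.01), 1.75 sprung fully open (just past upright), negative when pressed below flush; rubber stops at about -0.06. Push-push latch. To open: press down to the stops, 5 mm below flush at the front edge (4.2 mm is enough), and let go; it springs open in about 2 s. To shut: fold it down, press to the stops again, let go; it rises to flush and stays, else it springs open
- flap_press (a point): middle of the ribbed press spot on the flap's outer (top) face, 62 mm from the hinge axis, 18 mm from the front edge, midway across; moves with the flap, z axis along its outward normal. Pressing here takes about 1.5 N until the flap meets its rubber stops; a push of 5 to 10 N shows that it is there
- flap_hinge (a point): middle of the flap's hinge axis, at the height of the box's top, 40 mm behind the box's centre and parallel to the box's y; it turns with the flap, x pointing along the flap away from its front edge. The flap is a grey plate 80 mm from this axis to its front edge, 110 mm wide, 4 mm thick. Its spring pushes it open with 0.1 N m when shut, 0.025 N m fully open
- tripped_button (a joint): travel of the popped-out breaker button, m: 0 fully out, 0.007 fully in, where it stays when let go; it moves straight down, needs about 3 N, and stops hard at 0.007
- tripped_top (a point): centre of the top face of the popped-out button: a white round button 10.4 mm across in a black bushing 15 mm across with a steel nut. Out, it stands 8.5 mm above its bushing, 8.5 mm under the box's top; in, it stands 1.5 mm above the bushing. Any of the three places in the row may hold it
- seated_a_button (a joint): travel of one of the two other buttons, which look the same but are already in: 0 in, negative if pulled out (m)
- seated_a_top (a point): centre of that button's top face, 1.5 mm above its bushing, 15.5 mm under the box's top
- seated_b_button (a joint): the same for the other button that is already in
- seated_b_top (a point): centre of that button's top face
- tripped_breaker: the breaker of the popped-out button: nut, bushing and button; origin on the well's floor under its centre
- seated_a_breaker: the breaker of that seated button, same origin
- seated_b_breaker: the breaker of the other seated button, same origin
- heat_sink: loose bystander: black finned heat sink 30 x 42 x 24 mm in front of the box, origin under its centre
- tweezers: loose bystander: steel tweezers 126 x 14 x 8 mm, lying behind the box, origin under their centre, length along x
- side_cutters: loose bystander: side cutters 146 x 42 x 12 mm with blue grips, nearest the robot, origin under their centre
- tape_roll: loose bystander: roll of tape lying flat, 84 mm across, 22 mm high, origin under its centre
- solder_reel: loose bystander: reel of solder 60 mm across, 36 mm high, origin under its centre
- flux_bottle: loose bystander: small brown bottle with a dropper cap, 33 mm across, 102 mm high, origin under its centre
- glue_brush: loose bystander: flat brush 163 x 18 x 16 mm with a wooden handle, origin under its centre

How it is judged:
By the outcome, as a careful person would: the job done as asked, in the order asked, and still so for the second after the job is handed in, with the robot touching nothing.
It also fails if it takes over 48 s, if anything falls off the work surface, if the arm or the gripper's body presses on something with over 40 N, if the wrist force passes 120 N, or if a joint passes its speed limit or range.

### The arm

A 6-joint arm with a two-finger parallel gripper is mounted at the origin on a cart in front of the work surface, level with it; the furniture and walls round the work are solid. World frame = base frame: x ahead of the robot, y to its left, z up, the work surface at z = 0. Lengths are in m, angles in rad, forces in N, time in s.
With the tool pointing down it reaches from about 0.3 to 0.775 m from the base axis. Payload 14.6 kg.
Tool frame: the origin (TCP) lies on the centre line of the jaws, within the pads' length; the fingertips stand ctrl.tcp_to_tips ahead of it and the grasp point (between the pads) lies 2 mm behind it (ctrl.tcp_to_tips is the distance from the TCP to the fingertips, in m); z points along the fingers, y is the line along which they close (so a half turn about z gives the same grasp; the last joint's range is limited). The gripper opens to 94 mm and grips with 3 to 60 N. Pads are 16 mm wide; open, the fingers measure 119 mm over their backs; the gripper's body (75 mm by 177 mm) begins 78 mm behind the grasp point.
Start: joints at [1.085, 0.3, 1.521, -0, 1.321, -0.067], TCP at [0.224, 0.502, 0.222] pointing down, gripper open.
Joint ranges: [-3.03, 3.03], [-0.79, 2.21], [0.23, 2.52], [-1.04, 4.18], [0, 3.07], [-2.55, 2.55]. Speed limits (rad/s): [2.22, 2.22, 2.57, 3.14, 3.14, 3.14].

### API

Orientations are given as [roll, pitch, yaw] about the fixed x, y, z axes, in that order (R = Rz(yaw) Ry(pitch) Rx(roll)).
In Python, from station import telemetry, viewer, hand_in, ctrl gives the robot as it stands.
- The arm moves only by the tool step_arm, never from a script. Its argument "plan" is a list of rows, each an object of numbers: "dx", "dy", "dz": the shift along the tool's x, y, z scaled (see below); "rx", "ry", "rz": the turn, a rotation vector about the tool's x, y, z scaled (see below); "claw": the closure, from 0 (fully open) to 1 (shut). In form: [{"dx": .., "dy": .., "dz": .., "rx": .., "ry": .., "rz": .., "claw": ..}, ...]. A call has 1 to 10 rows; each row shifts and turns the commanded pose from where the row before left it, along the tool's axes as they then stand; what a row does not reach is not made up. The controller multiplies each number of a shift by 0.1 m and each number of a turn by 90 degrees. A row lasts 1/10 s, in which the tool goes at most 50 mm and 8.59 degrees, less where a joint would pass 70% of its speed; a pose out of reach is approached as far as the arm can. A call with a number of a shift or a turn outside -1 to 1 is refused whole. A call with a gripper value outside its range is refused whole. The fingers move at their own pace and stop on an object; "grip_force" is the grip in N (left out, the last holds). Time passes only in rows, so rows that do not move let the fingers close. It gives the time, the measured TCP pose, the force, the opening and the grip force at its end, in the units of the state.
- telemetry.get_obs(): the state, without advancing time (a new reading comes with each control period).
- viewer.camera(name): name is "side" or "top" or "wrist"; returns a dict with "img" (480x640x3 uint8, red, green, blue), "z_map" (480x640 float32, m along the optical axis (not along the pixel's ray), 0 where there is no reading), "fx", "fy", "cx", "cy" (pixels), "R" (3x3) and "t" (3): a world point X has camera coordinates R X + t; the wrist camera has in their place "tool_from_camera" (4x4, takes a point from camera to tool coordinates, whose origin is the TCP and whose axes are the flange's). Camera axes: x right, y down, z forward; pixel columns grow to the right and rows downward; lengths in m; the calibration is good to about 2 mm. A picture is of the moment at which its call begins: read the wrist's pose just before it.
- hand_in(): hands the job in; it is judged then, once.
Trained networks look in a picture, given as the dict that the camera call returned (one of the last four; its "shot" number tells which), for a name from the list of things; names that differ only in an ending like _2 or _b are one class to them, and where a whole thing is asked for, a point or a joint stands for the part that bears it (a point fixed in the world has none). Each returns a list of dicts, best first, with "score" (0 to 1); they miss things now and then, are a little off and sometimes report something else, mostly with a low value. They report only what shows in the picture. A call takes as long as a camera call.
- viewer.recognise(target, picture): "rect" ([left, top, right, bottom] in pixels, round what is visible of it).
The state is a dict: "time_s": time; "qpos": joint angles; "joint_vel": joint speeds; "tau": joint torques, N m; "ee_pos": TCP position; "eef_rot": TCP orientation; "force": force on the tool from outside, world axes, zero at the start; "moment": the same for the moment, N m; "grip_width": finger opening in m; "grip_force": force on a finger pad.
Only numpy, scipy, OpenCV 4.12 (cv2) and the standard library are available. Lean on these libraries where they do the work, as an engineer would, in place of code of your own. Each camera call takes 0.05 s, during which the arm holds its last target. There are 200 camera calls.

## Working session

There is one attempt and no reset: what is moved stays moved. The work goes in short steps, Python scripts to look and compute and a tool call to move; the robot and the scene stay as the last step left them, time stands still between calls to the robot, and variables do not carry over. Pictures are saved under pics/ and viewed, at most 10 in all, crops included, and the job is handed in when it is done.

Besides the shell and the picture viewer there is one more tool, called in YAML: its name, and indented under it one key for each argument. step_arm: Moves the arm, as the interface text tells. Shifts and turns lie within -1 to 1; 1 stands for 0.1 m of shift or 90 degrees of turn. Its arguments: {"type":"object","properties":{"plan":{"type":"array"},"grip_force":{"type":"number"}},"required":["plan"]}

```bash
ls; mkdir -p pics; python3 - <<'E'
from station import telemetry, viewer, ctrl
import cv2,numpy as np
o=telemetry.get_obs(); print(o, ctrl.tcp_to_tips)
ims=[]
for n in ["top","side"]:
    c=viewer.camera(n); np.savez(f"{n}.npz",**{k:v for k,v in c.items() if k!='shot'})
    ims.append(c["img"]); cv2.imwrite(f"pics/{n}.png",c["img"][:,:,::-1])
    print(n,c["fx"],c["cx"],c["cy"],c["R"],c["t"])
    for t in ["supply_box","flap_press","heat_sink","flux_bottle","tape_roll","solder_reel","side_cutters","tweezers","glue_brush"]:
        for d in viewer.recognise(t,c)[:1]: print(t,d)
E
```

```text
pics
{'time_s': 0.0, 'qpos': array([ 1.08539685e+00,  3.00464949e-01,  1.52157539e+00, -1.27842613e-05,
        1.32069732e+00, -6.66250081e-02]), 'joint_vel': array([ 0.00019017, -0.00131462, -0.00030418,  0.0002251 ,  0.00082742,
        0.0013058 ]), 'tau': array([-7.49063183e-04, -5.31810093e+01, -3.52744353e+01,  7.07768602e-02,
        2.43422430e-02, -9.95453934e-05]), 'ee_pos': array([0.22355817, 0.50225192, 0.2218921 ]), 'eef_rot': array([-3.14044937e+00, -6.38737098e-05,  2.72282132e+00]), 'force': array([-0.64230729,  0.20022943,  0.1672343 ]), 'moment': array([ 0.04792468, -0.01371798,  0.00554538]), 'grip_force': 0.0, 'grip_width': 0.09434437375087747} 0.017
top 609.3109815532931 320.5791778420662 234.60184422024648 [[-0.00846765 -0.99996226  0.00194319]
 [-0.97419718  0.00781114 -0.22556338]
 [ 0.22553969 -0.00380304 -0.97422656]] [0.02524304 0.54718569 1.05469069]
supply_box {'rect': [357.9, 190.0, 442.1, 263.0], 'score': 0.56}
flap_press {'rect': [367.5, 193.8, 435.0, 247.9], 'score': 0.87}
heat_sink {'rect': [343.7, 256.7, 367.5, 279.1], 'score': 0.79}
flux_bottle {'
[... 477 characters left out ...]
[-0.02847433 -0.59217749 -0.80530431]
 [ 0.03538798  0.80452876 -0.59285847]] [-0.52590466  0.06741118  1.08388258]
supply_box {'rect': [316.3, 268.6, 398.2, 362.2], 'score': 0.68}
flap_press {'rect': [333.1, 271.6, 392.3, 322.2], 'score': 0.55}
heat_sink {'rect': [305.8, 277.6, 321.2, 300.9], 'score': 0.97}
flux_bottle {'rect': [344.6, 167.1, 358.7, 216.4], 'score': 0.69}
tape_roll {'rect': [224.5, 283.9, 274.0, 322.3], 'score': 0.61}
solder_reel {'rect': [365.4, 194.3, 398.1, 223.4], 'score': 0.71}
side_cutters {'rect': [245.9, 242.1, 269.5, 287.1], 'score': 0.75}
tweezers {'rect': [387.1, 317.5, 406.6, 374.7], 'score': 0.56}
glue_brush {'rect': [399.9, 227.6, 416.1, 281.7], 'score': 0.68}
```

View pics/top.png

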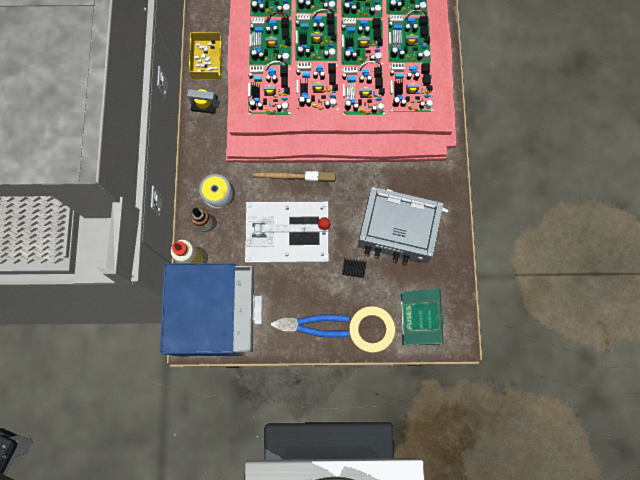

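View pics/side.png

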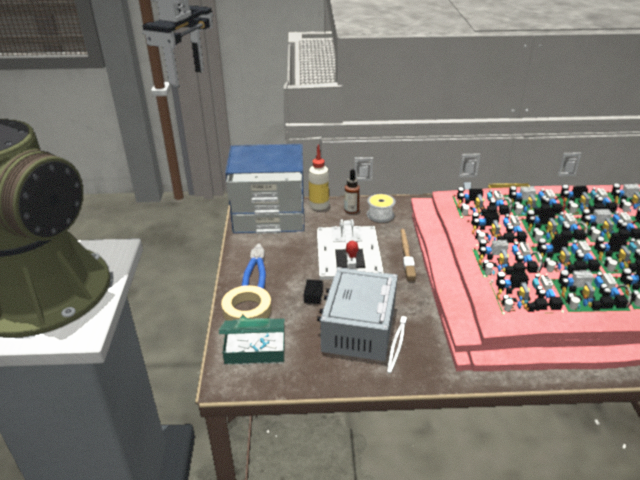

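Top view: the box is at about px (357–443, 188–263), slightly rotated, with the hinge at the rear (away from the robot) and the ribs near (400,232). A board with a red-knobbed toggle clamp stands to its left (325,224), the heat sink is in front at (354,268), and the tweezers are mostly hidden behind the right side.

```bash
cat > h.py <<'E'
import numpy as np,cv2
def cloud(c):
    z=c["z_map"].astype(float); v,u=np.mgrid[:480,:640]
    P=np.stack([(u-c["cx"])/c["fx"]*z,(v-c["cy"])/c["fy"]*z,z],-1)
    return P
def world(c): return (cloud(c)-c["t"])@c["R"]
E
python3 - <<'E'
from h import *
for n in ["top","side"]:
    c=dict(np.load(n+".npz")); W=world(c)
    x0,y0,x1,y1={"top":(340,180,460,275),"side":(300,255,415,375)}[n]
    S=W[y0:y1,x0:x1].reshape(-1,3); m=(S[:,2]>.062)&(S[:,2]<.082)
    T=S[m]; print(n,m.sum(),np.median(T[:,2]),cv2.minAreaRect((T[:,:2]*1000).astype(np.float32)))
    print(np.percentile(T,[1,50,99],axis=0))
    # tall things nearby
    if n=="top":
        A=W.reshape(-1,3); A=A[(A[:,2]>.02)&(A[:,0]>.25)&(A[:,0]<.75)&(A[:,1]>-.35)&(A[:,1]<.35)]
        g=np.round(A[:,:2]/.05).astype(int)
        for k in np.unique(g,axis=0):
            print(k*5, round(A[(g==k).all(1),2].max()*1000),end="; ")
W=world(dict(np.load("top.npz")))
for p in [(400,232),(370,190),(442,205),(325,224),(434,262),(362,250),(445,209)]: print(p,W[p[1],p[0]])
E
```

```text
top 3981 0.07067558298555951 ((570.0894775390625, -127.0152816772461), (136.16958618164062, 106.1580581665039), 76.03716278076172)
[[ 0.50989124 -0.19743572  0.06484795]
 [ 0.56903585 -0.12726884  0.07067558]
 [ 0.62897701 -0.05631434  0.0760175 ]]
[30  0] 1151; [ 35 -20] 72; [ 35 -15] 64; [ 35 -10] 26; [35 -5] 29; [35 15] 147; [35 20] 147; [35 25] 148; [35 30] 146; [ 40 -20] 72; [ 40 -15] 62; [ 40 -10] 28; [40 -5] 28; [40 10] 108; [40 15] 146; [40 20] 148; [40 25] 146; [40 30] 146; [ 45 -20] 71; [ 45 -15] 64; [45 10] 110; [45 15] 145; [45 20] 147; [45 25] 147; [45 30] 172; [45 35] 254; [ 50 -20] 74; [ 50 -15] 76; [ 50 -10] 76; [50 -5] 39; [50  0] 25; [50 10] 26; [50 15] 143; [50 20] 147; [50 25] 149; [50 30] 172; [50 35] 253; [ 55 -20] 77; [ 55 -15] 77; [ 55 -10] 77; [55 -5] 76; [55  0] 81; [55  5] 74; [55 10] 42; [55 15] 46; [55 25] 112; [55 30] 219; [55 35] 348; [ 60 -20] 79; [ 60 -15] 79; [ 60 -10] 79; [60 -5] 75; [60  0] 76; [60  5] 33; [60 10] 35; [60 15] 42; [60 20] 40; [60 25] 102; [60 30] 172; [60 35] 349; [ 65 -10] 76; [65 -5] 73; [65 20] 41; [65 25] 41; [65 30] 170; [65 35
[... 211 characters left out ...]
80; [75 -5] 83; [75  0] 82; [75  5] 81; [75 10] 83; [75 15] 82; [75 20] 77; [75 30] 171; [75 35] 349; side 3887 0.07246125484135732 ((574.468017578125, -129.59530639648438), (140.8861541748047, 103.9974365234375), 75.894287109375)
[[ 0.51363594 -0.20395311  0.06348948]
 [ 0.57330251 -0.13988453  0.07246125]
 [ 0.63354157 -0.05955003  0.07609881]]
(400, 232) [ 0.54961062 -0.12422915  0.06887073]
(370, 190) [ 0.65253876 -0.07809924 -0.00379629]
(442, 205) [ 0.60106747 -0.20434014  0.06557369]
(325, 224) [0.56369361 0.01259083 0.07710021]
(434, 262) [ 0.50648473 -0.19715174 -0.00201125]
(362, 250) [ 5.30779039e-01 -5.91194762e-02 -2.19193956e-04]
(445, 209) [ 0.61027626 -0.22278728  0.00394265]
```

step_arm:
  plan:
    - {"dx":-0.2,"dy":-0.16,"claw":1}
    - {"dx":-0.35,"dy":-0.28,"claw":1}
    - {"dx":-0.35,"dy":-0.28,"claw":1}
    - {"dx":-0.35,"dy":-0.28,"claw":1}
    - {"dx":-0.35,"dy":-0.28,"claw":1}
    - {"dx":-0.35,"dy":-0.28,"claw":1}
    - {"dx":-0.35,"dy":-0.28,"claw":1}
    - {"dx":-0.35,"dy":-0.28,"claw":1}
    - {"dx":-0.35,"dy":-0.28,"claw":1}
    - {"dx":-0.35,"dy":-0.28,"claw":1}
  grip_force: 10

```text
$.plan[0]: bad value
```

step_arm:
  plan:
    - {"dx":-0.2,"dy":-0.16,"dz":0,"rx":0,"ry":0,"rz":0,"claw":1}
    - {"dx":-0.35,"dy":-0.28,"dz":0,"rx":0,"ry":0,"rz":0,"claw":1}
    - {"dx":-0.35,"dy":-0.28,"dz":0,"rx":0,"ry":0,"rz":0,"claw":1}
    - {"dx":-0.35,"dy":-0.28,"dz":0,"rx":0,"ry":0,"rz":0,"claw":1}
    - {"dx":-0.35,"dy":-0.28,"dz":0,"rx":0,"ry":0,"rz":0,"claw":1}
    - {"dx":-0.35,"dy":-0.28,"dz":0,"rx":0,"ry":0,"rz":0,"claw":1}
    - {"dx":-0.35,"dy":-0.28,"dz":0,"rx":0,"ry":0,"rz":0,"claw":1}
    - {"dx":-0.35,"dy":-0.28,"dz":0,"rx":0,"ry":0,"rz":0,"claw":1}
    - {"dx":-0.35,"dy":-0.28,"dz":0,"rx":0,"ry":0,"rz":0,"claw":1}
  grip_force: 10

```text
time_s: 1.9
ee_pos: [0.4006, 0.1595, 0.2227]
eef_rot: [3.141, 0.001, 2.723]
force: [0.8, 0.9, -0.3]
grip_width: 0.025
grip_force: 0.0
```

step_arm:
  plan:
    - {"dx":-0.35,"dy":-0.28,"dz":0,"rx":0,"ry":0,"rz":0,"claw":1}
    - {"dx":-0.35,"dy":-0.28,"dz":0,"rx":0,"ry":0,"rz":0,"claw":1}
    - {"dx":-0.35,"dy":-0.28,"dz":0,"rx":0,"ry":0,"rz":0,"claw":1}
    - {"dx":-0.35,"dy":-0.28,"dz":0,"rx":0,"ry":0,"rz":0,"claw":1}
    - {"dx":-0.35,"dy":-0.28,"dz":0,"rx":0,"ry":0,"rz":0,"claw":1}
    - {"dx":-0.35,"dy":-0.28,"dz":0,"rx":0,"ry":0,"rz":0,"claw":1}
    - {"dx":-0.35,"dy":-0.28,"dz":0,"rx":0,"ry":0,"rz":-0.055,"claw":1}
    - {"dx":0,"dy":0,"dz":0,"rx":0,"ry":0,"rz":-0.055,"claw":1}
    - {"dx":0,"dy":0,"dz":0,"rx":0,"ry":0,"rz":0,"claw":1}
    - {"dx":0,"dy":0,"dz":0,"rx":0,"ry":0,"rz":0,"claw":1}

```text
time_s: 2.9
ee_pos: [0.5441, -0.1171, 0.2224]
eef_rot: [3.141, -0.0, 2.893]
force: [0.3, 0.4, -0.8]
grip_width: 0.0001
grip_force: 0.0
```

```bash
cat >> h.py <<'E'
from scipy.spatial.transform import Rotation as Ro
def wristworld(c,o):
    P=cloud(c); M=c["tool_from_camera"]; P=P@M[:3,:3].T+M[:3,3]
    return P@Ro.from_euler("xyz",o["eef_rot"]).as_matrix().T+o["ee_pos"]
C0=np.array([.571,-.128]); YAW=np.deg2rad(-14)
def box(W,c0=C0,yaw=YAW):
    a=np.array([[np.cos(yaw),np.sin(yaw)],[-np.sin(yaw),np.cos(yaw)]])
    B=W.copy(); B[...,:2]=(W[...,:2]-c0)@a.T; return B
E
python3 - <<'E'
from h import *; from station import telemetry,viewer
o=telemetry.get_obs(); c=viewer.camera("wrist"); print(o["ee_pos"],o["eef_rot"],o["grip_width"],o["force"])
np.savez("w1.npz",**{k:v for k,v in c.items() if k!='shot'})
cv2.imwrite("pics/w1.png",c["img"][:,:,::-1]); print(c["tool_from_camera"])
W=wristworld(c,o); S=W[(c["z_map"]>0)]
T=S[(S[:,2]>.067)&(S[:,2]<.077)&(S[:,0]<.68)&(S[:,1]<-.03)]
print(len(T),np.median(T[:,2]),cv2.minAreaRect((T[:,:2]*1000).astype(np.float32)))
E
```

```text
[ 0.54409692 -0.11709408  0.22243593] [ 3.14148891e+00 -1.53954462e-04  2.89332421e+00] 0.00012739566360082147 [ 0.27895448  0.3932304  -0.76622927]
[[-5.15255255e-04 -9.63847581e-01 -2.66453700e-01  7.79485550e-02]
 [ 9.99999865e-01 -5.12535800e-04 -7.97466676e-05  2.03854110e-04]
 [-5.97034276e-05 -2.66453705e-01  9.63847716e-01 -1.63544268e-01]
 [ 0.00000000e+00  0.00000000e+00  0.00000000e+00  1.00000000e+00]]
13014 0.07332586128273844 ((494.44610595703125, -124.63551330566406), (152.4441375732422, 280.759033203125), 87.16246032714844)
```

View pics/w1.png

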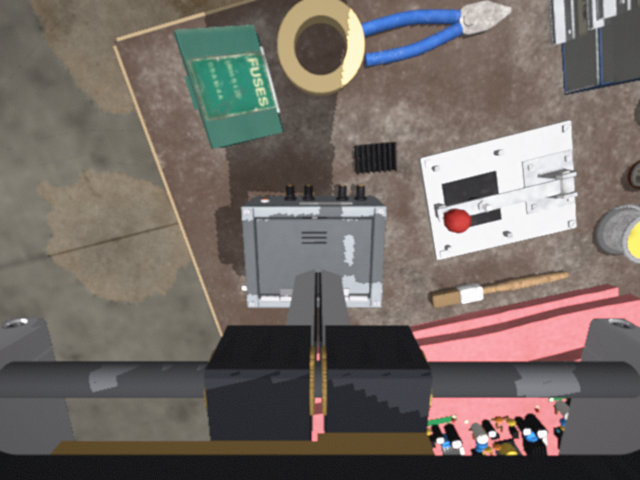

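Wrist view: the box is square to the tool, with its top spanning about px (243–385, 205–305) and the ribs at (314,237). The closed fingers are at about (318,280).

```bash
python3 - <<'E'
from h import *
c=dict(np.load("w1.npz")); o=dict(ee_pos=np.array([.5441,-.1171,.2224]),eef_rot=[3.1415,-.00015,2.8933])
W=wristworld(c,o); S=W[195:310,230:400].reshape(-1,3)
T=S[(S[:,2]>.067)&(S[:,2]<.079)]
print(len(T),np.median(T[:,2]),cv2.minAreaRect((T[:,:2]*1000).astype(np.float32)))
B=box(T); print(np.percentile(B,[.5,99.5],axis=0))
print(W[237,314],box(W)[237,314],box(W)[225:250:4,314,2])
print("tcp in box",box(np.array([.5441,-.1171,.2224])))
E
```

```text
11927 0.07337971017011391 ((572.2698974609375, -128.2041778564453), (136.21728515625, 104.98749542236328), 75.7281723022461)
[[-0.05090518 -0.06713248  0.06756155]
 [ 0.05152173  0.06732301  0.07687422]]
[ 0.55043049 -0.12214595  0.07513919] [-0.02137473  0.00070394  0.07513919] [0.07312319 0.07360084 0.07324468 0.07513919 0.07384568 0.07446452
 0.07287282]
tcp in box [-0.0287379   0.00406852  0.2224    ]
```

step_arm:
  plan:
    - {"dx":-0.067,"dy":-0.04,"dz":0.2,"rx":0,"ry":0,"rz":0,"claw":1}
    - {"dx":0,"dy":0,"dz":0.4,"rx":0,"ry":0,"rz":0,"claw":1}
    - {"dx":0,"dy":0,"dz":0.4,"rx":0,"ry":0,"rz":0,"claw":1}
    - {"dx":0,"dy":0,"dz":0.2,"rx":0,"ry":0,"rz":0,"claw":1}
    - {"dx":0,"dy":0,"dz":0.05,"rx":0,"ry":0,"rz":0,"claw":1}
    - {"dx":0,"dy":0,"dz":0,"rx":0,"ry":0,"rz":0,"claw":1}
    - {"dx":0,"dy":0,"dz":0,"rx":0,"ry":0,"rz":0,"claw":1}

```text
time_s: 3.65
ee_pos: [0.5505, -0.1229, 0.0991]
eef_rot: [-3.142, 0.002, 2.895]
force: [0.5, -0.7, 0.5]
grip_width: 0.0004
grip_force: 0.0
```

step_arm:
  plan:
    - {"dx":0,"dy":0,"dz":0.06,"rx":0,"ry":0,"rz":0,"claw":1}
    - {"dx":0,"dy":0,"dz":0.03,"rx":0,"ry":0,"rz":0,"claw":1}
    - {"dx":0,"dy":0,"dz":0.02,"rx":0,"ry":0,"rz":0,"claw":1}
    - {"dx":0,"dy":0,"dz":0.01,"rx":0,"ry":0,"rz":0,"claw":1}
    - {"dx":0,"dy":0,"dz":0,"rx":0,"ry":0,"rz":0,"claw":1}
    - {"dx":0,"dy":0,"dz":0,"rx":0,"ry":0,"rz":0,"claw":1}

```text
time_s: 4.25
ee_pos: [0.55, -0.1231, 0.0858]
eef_rot: [-3.142, 0.001, 2.896]
force: [2.1, -1.1, 3.6]
grip_width: 0.0005
grip_force: 1.8
```

step_arm:
  plan:
    - {"dx":0,"dy":0,"dz":0.01,"rx":0,"ry":0,"rz":0,"claw":1}
    - {"dx":0,"dy":0,"dz":0,"rx":0,"ry":0,"rz":0,"claw":1}
    - {"dx":0,"dy":0,"dz":0,"rx":0,"ry":0,"rz":0,"claw":1}

```text
time_s: 4.55
ee_pos: [0.5502, -0.1231, 0.0853]
eef_rot: [-3.142, 0.001, 2.896]
force: [-2.3, 1.3, 10.8]
grip_width: 0.0003
grip_force: 5.3
```

step_arm:
  plan:
    - {"dx":0,"dy":0,"dz":-0.1,"rx":0,"ry":0,"rz":0,"claw":1}
    - {"dx":0,"dy":0,"dz":-0.3,"rx":0,"ry":0,"rz":0,"claw":1}
    - {"dx":0.2,"dy":0,"dz":-0.4,"rx":0,"ry":0,"rz":0,"claw":1}
    - {"dx":0.3,"dy":0,"dz":-0.4,"rx":0,"ry":0,"rz":0,"claw":1}
    - {"dx":0.1,"dy":0,"dz":-0.2,"rx":0,"ry":0,"rz":0,"claw":1}
    - {"dx":0,"dy":0,"dz":0,"rx":0,"ry":0,"rz":0,"claw":1}
    - {"dx":0,"dy":0,"dz":0,"rx":0,"ry":0,"rz":0,"claw":1}
    - {"dx":0,"dy":0,"dz":0,"rx":0,"ry":0,"rz":0,"claw":1}
    - {"dx":0,"dy":0,"dz":0,"rx":0,"ry":0,"rz":0,"claw":1}
    - {"dx":0,"dy":0,"dz":0,"rx":0,"ry":0,"rz":0,"claw":1}

```text
time_s: 5.55
ee_pos: [0.4916, -0.1084, 0.2234]
eef_rot: [3.142, -0.002, 2.896]
force: [0.1, 0.2, -0.3]
grip_width: 0.0003
grip_force: 0.0
```

step_arm:
  plan:
    - {"dx":0,"dy":0,"dz":0,"rx":0,"ry":0,"rz":0,"claw":1}
    - {"dx":0,"dy":0,"dz":0,"rx":0,"ry":0,"rz":0,"claw":1}
    - {"dx":0,"dy":0,"dz":0,"rx":0,"ry":0,"rz":0,"claw":1}
    - {"dx":0,"dy":0,"dz":0,"rx":0,"ry":0,"rz":0,"claw":1}
    - {"dx":0,"dy":0,"dz":0,"rx":0,"ry":0,"rz":0,"claw":1}
    - {"dx":0,"dy":0,"dz":0,"rx":0,"ry":0,"rz":0,"claw":1}
    - {"dx":0,"dy":0,"dz":0,"rx":0,"ry":0,"rz":0,"claw":1}
    - {"dx":0,"dy":0,"dz":0,"rx":0,"ry":0,"rz":0,"claw":1}

```text
time_s: 6.35
ee_pos: [0.4916, -0.1084, 0.2245]
eef_rot: [3.142, 0.0, 2.896]
force: [-0.4, -0.2, 0.7]
grip_width: 0.0005
grip_force: 0.0
```

```bash
python3 - <<'E'
from h import *; from station import telemetry,viewer
o=telemetry.get_obs(); c=viewer.camera("wrist"); print(o["ee_pos"],o["eef_rot"],o["force"])
for t in ["tripped_breaker","tripped_top"]: print(viewer.recognise(t,c)[:4])
B=box(wristworld(c,o),np.array([.5715,-.128])); v=(c["z_map"]>0)
for y in (-34,0,34):
    m=v&(np.hypot(B[...,0]+.003,B[...,1]-y/1e3)<.004)&(B[...,2]<.08)
    q=np.argwhere(m); print(y,m.sum(),np.median(B[m][:,2]) if m.any() else None, q.mean(0) if m.any() else None)
m=v&(B[...,2]>.08)&(B[...,2]<.16)&(B[...,0]>.03)&(B[...,0]<.08)&(abs(B[...,1])<.055)
print("flap",m.sum(),np.percentile(B[m],[1,50,99],axis=0) if m.any() else 0)
cv2.imwrite("pics/w2.png",c["img"][:,:,::-1])
np.savez("w2.npz",**{k:v for k,v in c.items() if k!='shot'},ee_pos=o["ee_pos"],eef_rot=o["eef_rot"])
E
```

```text
[ 0.49159029 -0.10838008  0.22446136] [3.14158658e+00 8.86810437e-06 2.89558795e+00] [-0.40251015 -0.23401854  0.71676368]
[{'rect': [279.2, 284.7, 290.8, 308.4], 'score': 0.72}]
[{'rect': [281.8, 293.4, 289.0, 305.3], 'score': 0.46}]
-34 47 0.06412658822297751 [300.10638298 285.42553191]
0 0 None None
34 39 0.05803054678832406 [297.25641026 349.92307692]
flap 101 [[ 0.03798841 -0.00351867  0.08090573]
 [ 0.04988969 -0.00100094  0.14854271]
 [ 0.0540206   0.0023459   0.15309457]]
```

View pics/w2.png

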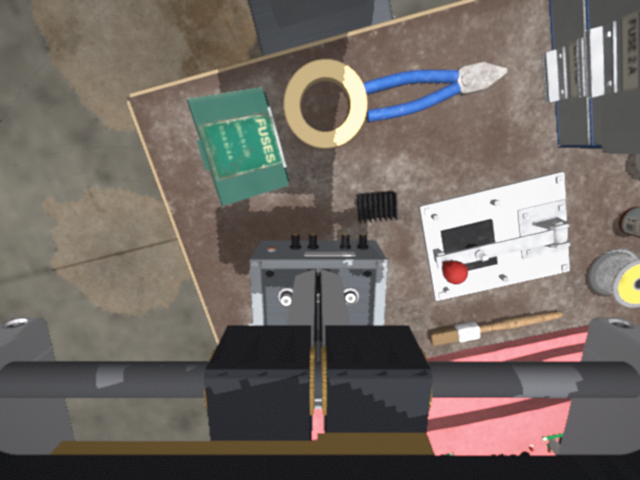

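Wrist view: the flap is open. White buttons show at (286,297) and (350,297), with the middle one hidden by the fingers. The right-hand one in box terms (y = -34) is 6 mm higher, matching the popped-out height of 63.5 mm.

step_arm:
  plan:
    - {"dx":-0.4,"dy":-0.17,"dz":0,"rx":0,"ry":0,"rz":0,"claw":1}
    - {"dx":-0.39,"dy":-0.17,"dz":0,"rx":0,"ry":0,"rz":0,"claw":1}
    - {"dx":0,"dy":0,"dz":0.3,"rx":0,"ry":0,"rz":0,"claw":1}
    - {"dx":0,"dy":0,"dz":0.4,"rx":0,"ry":0,"rz":0,"claw":1}
    - {"dx":0,"dy":0,"dz":0.4,"rx":0,"ry":0,"rz":0,"claw":1}
    - {"dx":0,"dy":0,"dz":0.2,"rx":0,"ry":0,"rz":0,"claw":1}
    - {"dx":0,"dy":0,"dz":0,"rx":0,"ry":0,"rz":0,"claw":1}
    - {"dx":0,"dy":0,"dz":0,"rx":0,"ry":0,"rz":0,"claw":1}
    - {"dx":0,"dy":0,"dz":0,"rx":0,"ry":0,"rz":0,"claw":1}

```text
time_s: 7.4
ee_pos: [0.5607, -0.1609, 0.0962]
eef_rot: [-3.141, 0.003, 2.896]
force: [0.5, 0.8, 1.0]
grip_width: 0.0005
grip_force: 0.0
```

step_arm:
  plan:
    - {"dx":0,"dy":0,"dz":0.1,"rx":0,"ry":0,"rz":0,"claw":1}
    - {"dx":0,"dy":0,"dz":0.05,"rx":0,"ry":0,"rz":0,"claw":1}
    - {"dx":0,"dy":0,"dz":0.02,"rx":0,"ry":0,"rz":0,"claw":1}
    - {"dx":0,"dy":0,"dz":0.02,"rx":0,"ry":0,"rz":0,"claw":1}
    - {"dx":0,"dy":0,"dz":0.02,"rx":0,"ry":0,"rz":0,"claw":1}
    - {"dx":0,"dy":0,"dz":0,"rx":0,"ry":0,"rz":0,"claw":1}
    - {"dx":0,"dy":0,"dz":0,"rx":0,"ry":0,"rz":0,"claw":1}

```text
time_s: 8.1
ee_pos: [0.56, -0.1606, 0.0737]
eef_rot: [-3.142, 0.0, 2.896]
force: [-1.3, 0.9, 4.1]
grip_width: 0.0007
grip_force: 2.5
```

step_arm:
  plan:
    - {"dx":0,"dy":0,"dz":0.01,"rx":0,"ry":0,"rz":0,"claw":1}
    - {"dx":0,"dy":0,"dz":0,"rx":0,"ry":0,"rz":0,"claw":1}
    - {"dx":0,"dy":0,"dz":0,"rx":0,"ry":0,"rz":0,"claw":1}

```text
time_s: 8.4
ee_pos: [0.5601, -0.1607, 0.0736]
eef_rot: [-3.141, 0.001, 2.896]
force: [-5.6, 0.7, 13.6]
grip_width: 0.0002
grip_force: 7.0
```

step_arm:
  plan:
    - {"dx":0,"dy":0,"dz":-0.1,"rx":0,"ry":0,"rz":0,"claw":1}
    - {"dx":0,"dy":0,"dz":-0.4,"rx":0,"ry":0,"rz":0,"claw":1}
    - {"dx":0,"dy":0,"dz":-0.4,"rx":0,"ry":0,"rz":0,"claw":1}
    - {"dx":0,"dy":0,"dz":-0.4,"rx":0,"ry":0,"rz":0,"claw":1}
    - {"dx":0.4,"dy":0.17,"dz":-0.1,"rx":0,"ry":0,"rz":0,"claw":1}
    - {"dx":0.4,"dy":0.17,"dz":0,"rx":0,"ry":0,"rz":0,"claw":1}
    - {"dx":0,"dy":0,"dz":0,"rx":0,"ry":0,"rz":0,"claw":1}
    - {"dx":0,"dy":0,"dz":0,"rx":0,"ry":0,"rz":0,"claw":1}

```text
time_s: 9.2
ee_pos: [0.4906, -0.108, 0.2132]
eef_rot: [-3.141, 0.001, 2.896]
force: [0.7, 0.2, -0.2]
grip_width: 0.0008
grip_force: 0.0
```

```bash
python3 - <<'E'
from h import *; from station import telemetry,viewer
o=telemetry.get_obs(); c=viewer.camera("wrist"); print(o["ee_pos"],o["eef_rot"],o["force"])
B=box(wristworld(c,o),np.array([.5715,-.128])); v=(c["z_map"]>0)
print("tcp box",box(o["ee_pos"],np.array([.5715,-.128])))
for y in (-34,0,34):
    m=v&(np.hypot(B[...,0]+.003,B[...,1]-y/1e3)<.004)&(B[...,2]<.08)
    print(y,m.sum(),np.median(B[m][:,2]) if m.any() else None)
cv2.imwrite("pics/w3.png",cv2.resize(c["img"][235:330,240:400,::-1],None,fx=4,fy=4,interpolation=cv2.INTER_CUBIC))
E
```

```text
[ 0.49063113 -0.107968    0.21318205] [-3.14146004e+00  1.31720657e-03  2.89617323e+00] [ 0.68353115  0.22113491 -0.18600323]
tcp box [-8.33128941e-02 -1.26986427e-04  2.13182053e-01]
-34 44 0.05778063956545103
0 0 None
34 39 0.05801395563121259
```

View pics/w3.png

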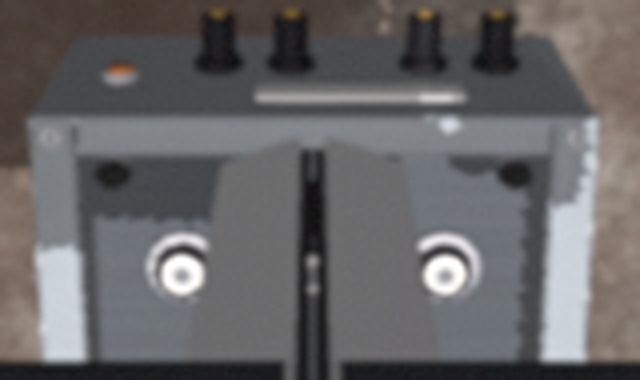

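The crop shows both visible buttons (182,272) and (445,272) seated alike; both tops measure 58 mm. Next I go over the flap and behind it.

step_arm:
  plan:
    - {"dx":-0.3,"dy":0,"dz":0,"rx":0,"ry":0,"rz":0,"claw":1}
    - {"dx":-0.4,"dy":0,"dz":0,"rx":0,"ry":0,"rz":0,"claw":1}
    - {"dx":-0.4,"dy":0,"dz":0,"rx":0,"ry":0,"rz":0,"claw":1}
    - {"dx":-0.4,"dy":0,"dz":0,"rx":0,"ry":0,"rz":0,"claw":1}
    - {"dx":-0.13,"dy":0,"dz":0,"rx":0,"ry":0,"rz":0,"claw":1}
    - {"dx":0,"dy":0,"dz":0,"rx":0,"ry":0,"rz":0,"claw":1}
    - {"dx":0,"dy":0,"dz":0.2,"rx":0,"ry":0,"rz":0,"claw":1}
    - {"dx":0,"dy":0,"dz":0.39,"rx":0,"ry":0,"rz":0,"claw":1}
    - {"dx":0,"dy":0,"dz":0,"rx":0,"ry":0,"rz":0,"claw":1}
    - {"dx":0,"dy":0,"dz":0,"rx":0,"ry":0,"rz":0,"claw":1}

```text
time_s: 10.25
ee_pos: [0.6485, -0.148, 0.1541]
eef_rot: [-3.142, -0.001, 2.895]
force: [0.2, -0.1, 0.6]
grip_width: 0.0004
grip_force: 0.0
```

step_arm:
  plan:
    - {"dx":-0.1,"dy":0,"dz":0,"rx":0,"ry":0,"rz":0,"claw":1}
    - {"dx":-0.1,"dy":0,"dz":0,"rx":0,"ry":0,"rz":0,"claw":1}
    - {"dx":-0.115,"dy":0,"dz":-0.01,"rx":0,"ry":0,"rz":0,"claw":1}
    - {"dx":-0.115,"dy":0,"dz":0.01,"rx":0,"ry":0,"rz":0,"claw":1}
    - {"dx":-0.111,"dy":0,"dz":0.03,"rx":0,"ry":0,"rz":0,"claw":1}
    - {"dx":-0.104,"dy":0,"dz":0.048,"rx":0,"ry":0,"rz":0,"claw":1}
    - {"dx":0,"dy":0,"dz":0,"rx":0,"ry":0,"rz":0,"claw":1}
    - {"dx":0,"dy":0,"dz":0,"rx":0,"ry":0,"rz":0,"claw":1}

```text
time_s: 11.05
ee_pos: [0.7114, -0.1637, 0.1473]
eef_rot: [-3.142, 0.002, 2.896]
force: [-1.2, 0.6, 0.5]
grip_width: 0.0004
grip_force: 0.0
```

I got the sign wrong: the tool's x points to the robot, so the arm moved away from the flap, through free air. I reverse it.

step_arm:
  plan:
    - {"dx":0.25,"dy":0,"dz":-0.068,"rx":0,"ry":0,"rz":0,"claw":1}
    - {"dx":0.3,"dy":0,"dz":0,"rx":0,"ry":0,"rz":0,"claw":1}
    - {"dx":0.2,"dy":0,"dz":0,"rx":0,"ry":0,"rz":0,"claw":1}
    - {"dx":0.1,"dy":0,"dz":0,"rx":0,"ry":0,"rz":0,"claw":1}
    - {"dx":0.115,"dy":0,"dz":-0.01,"rx":0,"ry":0,"rz":0,"claw":1}
    - {"dx":0.115,"dy":0,"dz":0.01,"rx":0,"ry":0,"rz":0,"claw":1}
    - {"dx":0.111,"dy":0,"dz":0.03,"rx":0,"ry":0,"rz":0,"claw":1}
    - {"dx":0.104,"dy":0,"dz":0.048,"rx":0,"ry":0,"rz":0,"claw":1}
    - {"dx":0,"dy":0,"dz":0,"rx":0,"ry":0,"rz":0,"claw":1}
    - {"dx":0,"dy":0,"dz":0,"rx":0,"ry":0,"rz":0,"claw":1}

```text
time_s: 12.05
ee_pos: [0.5859, -0.1321, 0.1459]
eef_rot: [-3.142, 0.002, 2.896]
force: [0.2, -0.2, 0.6]
grip_width: 0.0006
grip_force: 0.3
```

```bash
python3 - <<'E'
from h import *; from station import telemetry,viewer
o=telemetry.get_obs(); c=viewer.camera("side")
print("tcp box",box(o["ee_pos"],np.array([.5715,-.128])),o["force"])
cv2.imwrite("pics/s2.png",cv2.resize(c["img"][180:380,270:450,::-1],None,fx=3,fy=3,interpolation=cv2.INTER_CUBIC))
E
```

```text
tcp box [ 0.01499999 -0.00048691  0.14590529] [ 0.23841433 -0.15021536  0.59420239]
```

View pics/s2.png

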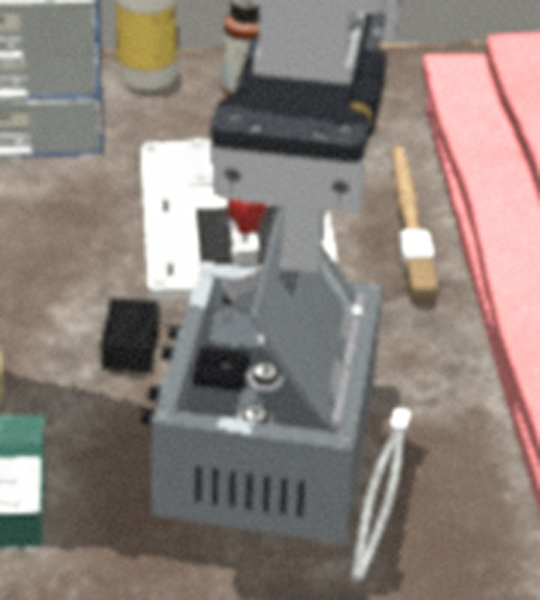

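The side crop shows the fingers behind the flap, holding it folded to about 60° (edge at (275,230)). The buttons are at (265,372) and (253,412), and the tweezers are untouched. I keep folding.

step_arm:
  plan:
    - {"dx":0.094,"dy":0,"dz":0.066,"rx":0,"ry":0,"rz":0,"claw":1}
    - {"dx":0.082,"dy":0,"dz":0.082,"rx":0,"ry":0,"rz":0,"claw":1}
    - {"dx":0.066,"dy":0,"dz":0.094,"rx":0,"ry":0,"rz":0,"claw":1}
    - {"dx":0.048,"dy":0,"dz":0.104,"rx":0,"ry":0,"rz":0,"claw":1}
    - {"dx":0.04,"dy":0,"dz":0.07,"rx":0,"ry":0,"rz":0,"claw":1}
    - {"dx":0.03,"dy":0,"dz":0.06,"rx":0,"ry":0,"rz":0,"claw":1}
    - {"dx":0.01,"dy":0,"dz":0.04,"rx":0,"ry":0,"rz":0,"claw":1}
    - {"dx":0,"dy":0,"dz":0,"rx":0,"ry":0,"rz":0,"claw":1}
    - {"dx":0,"dy":0,"dz":0,"rx":0,"ry":0,"rz":0,"claw":1}

```text
time_s: 13.0
ee_pos: [0.5498, -0.123, 0.0931]
eef_rot: [3.142, -0.0, 2.896]
force: [-1.4, -0.8, 1.6]
grip_width: 0.0005
grip_force: 0.5
```

step_arm:
  plan:
    - {"dx":0,"dy":0,"dz":0.03,"rx":0,"ry":0,"rz":0,"claw":1}
    - {"dx":0,"dy":0,"dz":0.02,"rx":0,"ry":0,"rz":0,"claw":1}
    - {"dx":0,"dy":0,"dz":0.02,"rx":0,"ry":0,"rz":0,"claw":1}
    - {"dx":0,"dy":0,"dz":0.01,"rx":0,"ry":0,"rz":0,"claw":1}
    - {"dx":0,"dy":0,"dz":0,"rx":0,"ry":0,"rz":0,"claw":1}
    - {"dx":0,"dy":0,"dz":0,"rx":0,"ry":0,"rz":0,"claw":1}

```text
time_s: 13.6
ee_pos: [0.5501, -0.1231, 0.0856]
eef_rot: [-3.142, 0.001, 2.896]
force: [-0.2, -0.1, 6.2]
grip_width: 0.0003
grip_force: 3.1
```

step_arm:
  plan:
    - {"dx":0,"dy":0,"dz":0.006,"rx":0,"ry":0,"rz":0,"claw":1}
    - {"dx":0,"dy":0,"dz":0,"rx":0,"ry":0,"rz":0,"claw":1}
    - {"dx":0,"dy":0,"dz":0,"rx":0,"ry":0,"rz":0,"claw":1}

```text
time_s: 13.9
ee_pos: [0.5502, -0.1231, 0.0854]
eef_rot: [-3.142, 0.001, 2.896]
force: [-2.4, 1.3, 9.8]
grip_width: 0.0003
grip_force: 5.2
```

step_arm:
  plan:
    - {"dx":0,"dy":0,"dz":-0.05,"rx":0,"ry":0,"rz":0,"claw":1}
    - {"dx":0,"dy":0,"dz":-0.15,"rx":0,"ry":0,"rz":0,"claw":1}
    - {"dx":0,"dy":0,"dz":-0.4,"rx":0,"ry":0,"rz":0,"claw":1}
    - {"dx":0.3,"dy":0,"dz":-0.4,"rx":0,"ry":0,"rz":0,"claw":1}
    - {"dx":0.3,"dy":0,"dz":-0.4,"rx":0,"ry":0,"rz":0,"claw":1}
    - {"dx":0,"dy":0,"dz":0,"rx":0,"ry":0,"rz":0,"claw":1}
    - {"dx":0,"dy":0,"dz":0,"rx":0,"ry":0,"rz":0,"claw":1}
    - {"dx":0,"dy":0,"dz":0,"rx":0,"ry":0,"rz":0,"claw":1}
    - {"dx":0,"dy":0,"dz":0,"rx":0,"ry":0,"rz":0,"claw":1}
    - {"dx":0,"dy":0,"dz":0,"rx":0,"ry":0,"rz":0,"claw":1}

```text
time_s: 14.9
ee_pos: [0.4916, -0.1084, 0.2233]
eef_rot: [3.142, -0.002, 2.896]
force: [-0.2, -0.6, 0.3]
grip_width: 0.0005
grip_force: 0.0
```

```bash
python3 - <<'E'
from h import *; from station import telemetry,viewer
c=viewer.camera("side"); w=viewer.camera("wrist"); o=telemetry.get_obs(); print(o["force"],o["ee_pos"])
B=box(wristworld(w,o),np.array([.5715,-.128])); v=w["z_map"]>0
for x in (-35,-25,-10):
  m=v&(abs(B[...,0]-x/1e3)<.004)&(abs(B[...,1])<.05)&(B[...,2]<.16); print(x,m.sum(),np.median(B[m][:,2]))
cv2.imwrite("pics/s3.png",cv2.resize(c["img"][180:380,270:450,::-1],None,fx=3,fy=3,interpolation=cv2.INTER_CUBIC))
E
```

```text
[-0.02664001 -0.51216894  0.27109842] [ 0.49161797 -0.10838783  0.22369331]
-35 647 0.07355415628404685
-25 396 0.07373554045498447
-10 324 0.07380132294069226
```

View pics/s3.png

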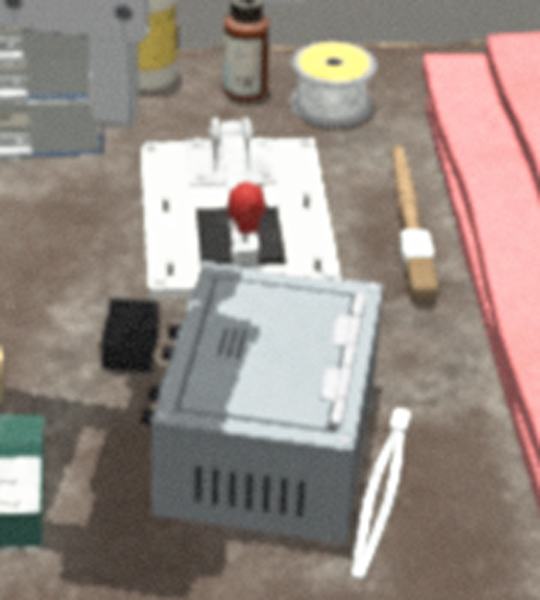

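The side crop shows the flap shut and flush, with its ribs at (235,340). It measures level at 73.7 mm, the same reading as the shut top at the start. The loose items are in place and the arm is clear.

```bash
python3 -c "
from station import hand_in; print(hand_in())"
```

```text
the job is handed in; nothing more can be done
None
```

The job is done and handed in: I sprang the flap open, pushed the popped-out button (the one nearest the robot's right) fully in, and pressed the flap shut until it stayed flush, with no loose thing seen to move.

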